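Put the dumbbell cutting dies away by colour

ROBOT

A 6-joint arm with a two-finger parallel gripper is mounted at the origin on the work surface. World frame = base frame: x ahead of the robot, y to its left, z up, the work surface at z = 0. Lengths are in m, angles in rad, forces in N, time in s.
With the tool pointing down it reaches from about 0.325 to 0.875 m from the base axis. Payload 4.4 kg.
Tool frame: the origin (TCP) lies at the very end of the fingers, on their centre line; the grasp point (between the pads) lies 19 mm behind it; z points along the fingers, y is the line along which they close (so a half turn about z gives the same grasp; the last joint's range is limited). The gripper opens to 85 mm and grips with 20 to 120 N. Pads are 22 mm wide; open, the fingers measure 114 mm over their backs; the gripper's body (76 mm by 85 mm) begins 54 mm behind the grasp point. The pads swing forward as they close: fully open they stand 13 mm farther back than shut.
Start: joints at [1.083, 0.207, 1.542, -0, 1.393, -0.15], TCP at [0.19, 0.543, 0.203] pointing down, gripper open.
Joint ranges: [-2.73, 2.73], [-0.86, 2.22], [0.23, 2.46], [-1.11, 4.25], [0.08, 2.63], [-2.82, 2.82]. Speed limits (rad/s): [2.79, 2.79, 3.14, 3.14, 3.14, 3.14].

INTERFACE

Orientations are given as a unit quaternion [x, y, z, w].
In Python, from rig import arm gives the robot as it stands.
- The arm moves only by the tool send_rows, never from a script. Its argument "series" is a list of rows, each an object of numbers: "claw": the finger opening in m, from 0 to 0.0854; "dx", "dy", "dz": the shift along the tool's x, y, z in m; "roll": the turn about the tool's z in degrees. A call has 1 to 8 rows; each row shifts and turns the commanded pose from where the row before left it, along the tool's axes as they then stand; what a row does not reach is not made up. A row lasts 1/12 s, in which the tool goes at most 41.7 mm and 7.16 degrees, less where a joint would pass 70% of its speed; a pose out of reach is approached as far as the arm can. A call with a gripper value outside its range is refused whole. The fingers move at their own pace and stop on an object; "squeeze" is the grip in N (left out, the last holds). Time passes only in rows, so rows that do not move let the fingers close. It gives the time, the measured TCP pose, the force, the opening and the grip force at its end, in the units of the state.
- arm.get_state(): the state, without advancing time (a new reading comes with each control period).
- arm.camera(name): name is "scene" or "top"; returns the picture (400x640x3 uint8, red, green, blue); there is no depth.
- arm.camera_info(name): a dict with "intrinsics" (3x3 intrinsics, pixels), "k1" (the pictures are not rectified: a ray, as slopes to the right and down, at radius r is drawn at 1 + k1 r^2 times it, then the intrinsics apply), "xyz" and "orientation" of the camera in the world. Camera axes: x right, y down, z forward; pixel columns grow to the right and rows downward; lengths in m; the calibration is good to about 2 mm. A picture is of the moment at which its call begins. camera_info takes no time and is no camera call.
- arm.finish_job(): hands the job in; it is judged then, once.
The state is a dict: "time_s": time; "joint_positions": joint angles; "qd": joint speeds; "tau": joint torques, N m; "tool_pos": TCP position; "tool_rot": TCP orientation; "ft_force": force on the tool from outside, world axes, zero at the start; "moment": the same for the moment, N m; "grip_width": finger opening in m; "grasp_force": force on a finger pad.
Only numpy, scipy, OpenCV 4.12 (cv2) and the standard library are available. Lean on these libraries where they do the work, as an engineer would, in place of code of your own. Each camera call takes 0.05 s, during which the arm holds its last target. There are 200 camera calls.

TASK

Pick out the three dumbbell-shaped cutting dies on the test bench and put each one into the tray of its own colour, lying flat on the tray's floor inside the rim with its blade up; set them down, do not drop them. Leave the round die, the strip die and the brass weight where they are.

Things in the scene. Friction and masses are not known exactly. Their poses are not given: they have to be found in the camera images.
- die_red: red dumbbell die: a loose red plastic block 100 x 40 x 34 mm high, long along x, with an 8 mm high steel blade and black rubber pad on top (42 mm in all, about 0.25 kg). Origin: centre of the underside; z up. Its long sides are bare for a grip across y. Seen from above its black shape is a dumbbell: two broad ends joined by a narrow waist, along x. Either end may face either way.
- die_blue: blue dumbbell die: a loose blue plastic block 100 x 40 x 34 mm high, long along x, with an 8 mm high steel blade and black rubber pad on top (42 mm in all, about 0.25 kg). Origin: centre of the underside; z up. Its long sides are bare for a grip across y. Seen from above its black shape is a dumbbell: two broad ends joined by a narrow waist, along x. Either end may face either way.
- die_yellow: yellow dumbbell die: a loose yellow plastic block 100 x 40 x 34 mm high, long along x, with an 8 mm high steel blade and black rubber pad on top (42 mm in all, about 0.25 kg). Origin: centre of the underside; z up. Its long sides are bare for a grip across y. Seen from above its black shape is a dumbbell: two broad ends joined by a narrow waist, along x. Either end may face either way.
- die_red_round: bystander: a loose red die with a round black shape 34 mm across on top, same block as the dumbbell dies: 100 x 40 x 34 mm, 40 mm high in all. Origin: centre of its underside, x along its length. To stay where it is.
- die_blue_strip: bystander: a loose blue die with a plain rectangular black shape 86 x 24 mm on top, same block as the dumbbell dies: 100 x 40 x 34 mm, 42 mm high in all. Origin: centre of its underside, x along its length. To stay where it is.
- tray_red: red tray: a shallow open red plastic tray fixed to the bench, 126 x 68 mm outside, 118 x 60 mm inside, floor 4 mm thick, rim 12 mm above the bench. Origin: centre of its underside; x along its length, z up. Fingers that hold a die 12 mm or more above its underside stay clear of the rim.
- tray_blue: blue tray: a shallow open blue plastic tray fixed to the bench, 126 x 68 mm outside, 118 x 60 mm inside, floor 4 mm thick, rim 12 mm above the bench. Origin: centre of its underside; x along its length, z up. Fingers that hold a die 12 mm or more above its underside stay clear of the rim.
- tray_yellow: yellow tray: a shallow open yellow plastic tray fixed to the bench, 126 x 68 mm outside, 118 x 60 mm inside, floor 4 mm thick, rim 12 mm above the bench. Origin: centre of its underside; x along its length, z up. Fingers that hold a die 12 mm or more above its underside stay clear of the rim.
- weight: bystander: a loose brass weight with a knob, 44 mm diameter, 53 mm high, 0.4 kg. Origin: centre of its underside. To stay where it is.
There are look-alikes about, which are no part of the job. What is shaped like the die_blue but green is not meant.

How it is judged:
At the end, for the whole second after the job is handed in: Each dumbbell die in its colour's tray: centres within 16 mm, underside under 7 mm above the tray's, level within 0.05 rad, blade up, lengthways within 0.3 rad, released, at rest. Round die, strip die and weight within 20 mm of their start, upright, at rest (horizontal distance between die_red and tray_red below 0.016 m and z of die_red in the frame of tray_red below 0.007 m and angle between each of die_red, die_blue, die_yellow's own z axis and vertical below 0.05 rad and angle between the x axis of die_red and the x axis of tray_red, either way round below 0.3 rad and linear speed of each of die_red, die_blue, die_yellow, die_red_round, die_blue_strip, weight below 0.02 m/s and contact force between the fingers and die_red below 0.05 N and horizontal distance between die_blue and tray_blue below 0.016 m and z of die_blue in the frame of tray_blue below 0.007 m and angle between the x axis of die_blue and the x axis of tray_blue, either way round below 0.3 rad and contact force between the fingers and die_blue below 0.05 N and horizontal distance between die_yellow and tray_yellow below 0.016 m and z of die_yellow in the frame of tray_yellow below 0.007 m and angle between the x axis of die_yellow and the x axis of tray_yellow, either way round below 0.3 rad and contact force between the fingers and die_yellow below 0.05 N and distance of each of die_red_round, die_blue_strip, weight from where it was at the start of the episode below 0.02 m and angle between each of die_red_round, die_blue_strip, weight's own z axis and vertical below 0.1 rad); the robot touches nothing.
It fails at once if a dumbbell die is let go in mid-air (not held, its underside more than 50 mm above the bench) ((height (world z) of die_red above 0.05 m and contact force between the fingers and die_red below 0.02 N) or (height (world z) of die_blue above 0.05 m and contact force between the fingers and die_blue below 0.02 N) or (height (world z) of die_yellow above 0.05 m and contact force between the fingers and die_yellow below 0.02 N)).
It fails at once if the round die is moved more than 20 mm or tipped over (distance of die_red_round from where it was at the start of the episode above 0.02 m or angle between die_red_round's own z axis and vertical above 0.3 rad).
It fails at once if the strip die is moved more than 20 mm or tipped over (distance of die_blue_strip from where it was at the start of the episode above 0.02 m or angle between die_blue_strip's own z axis and vertical above 0.3 rad).
It fails at once if the brass weight is moved more than 20 mm or tipped over (distance of weight from where it was at the start of the episode above 0.02 m or angle between weight's own z axis and vertical above 0.3 rad).
It also fails if it takes over 83 s, if anything falls off the work surface, if the arm or the gripper's body presses on something with over 40 N, if the wrist force passes 120 N, or if a joint passes its speed limit or range.

## Working session

There is one attempt and no reset: what is moved stays moved. The work goes in short steps, Python scripts to look and compute and a tool call to move; the robot and the scene stay as the last step left them, time stands still between calls to the robot, and variables do not carry over. Pictures are saved under pics/ and viewed, at most 14 in all, crops included, and the job is handed in when it is done.

Besides the shell and the picture viewer there is one more tool, called as name([rows], argument=value, ...), one row to a line, values as JSON. send_rows: Moves the arm, as the interface text tells. Its arguments: {"type":"object","properties":{"series":{"type":"array","items":{"type":"object","properties":{"claw":{"type":"number"},"dx":{"type":"number"},"dy":{"type":"number"},"dz":{"type":"number"},"roll":{"type":"number"}}}},"squeeze":{"type":"number"}},"required":["series"]}

```bash
mkdir -p pics; ls; python3 - <<'E'
from rig import arm
import cv2
for n in("top","scene"):
    cv2.imwrite(f"pics/{n}0.png",arm.camera(n)[:,:,::-1]); print(n,arm.camera_info(n))
print(arm.get_state())
E
```

```text
pics
top {'intrinsics': array([[386.71909229,   0.        , 316.88594878],
       [  0.        , 386.71909229, 199.80440665],
       [  0.        ,   0.        ,   1.        ]]), 'k1': -0.07768061621285148, 'xyz': array([ 0.32940366, -0.04292493,  1.19943999]), 'orientation': array([-0.69743781,  0.71178516, -0.05898511,  0.05884851])}
scene {'intrinsics': array([[365.88463994,   0.        , 318.22101704],
       [  0.        , 365.88463994, 205.26010896],
       [  0.        ,   0.        ,   1.        ]]), 'k1': 0.02833182987581791, 'xyz': array([ 0.84945705, -0.70038685,  0.56861252]), 'orientation': array([ 0.86722202,  0.20370728, -0.10628343, -0.44173877])}
{'time_s': 0.1, 'joint_positions': array([ 1.08351225e+00,  2.07382379e-01,  1.54284130e+00,  3.35410388e-05,
        1.39348882e+00, -1.50502790e-01]), 'qd': array([ 0.0026884 ,  0.00040892, -0.00479764, -0.00023892, -0.00130095,
       -0.00185041]), 'tau': array([-5.29497702e-04, -3.84095621e+01, -2.92549163e+01, -8.45895011e-05,
        4.83128184e-03, -4.31008615e-06]), 'tool_pos': array([0.18965442, 0.54202567, 0.20170058]), 'tool_rot': array([ 1.67598815e-01,  9.85854712e-01, -1.00131184e-03, -3.47975621e-04]), 'ft_force': array([-0.45119284, -0.29373032,  0.42624395]), 'moment': array([0.02160949, 0.01241469, 0.00947667]), 'grasp_force': 0.0, 'grip_width': 0.0855742943738768}
```

View pics/top0.png

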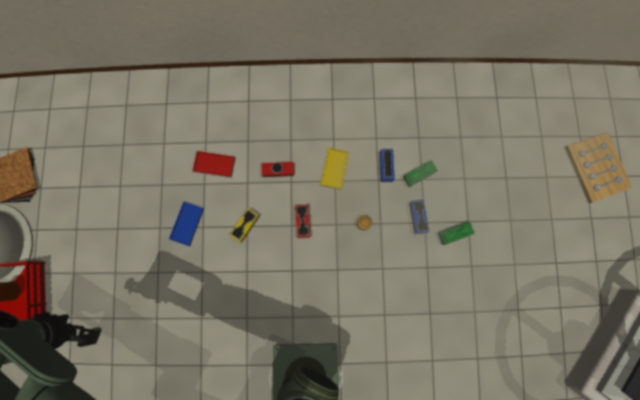

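View pics/scene0.png

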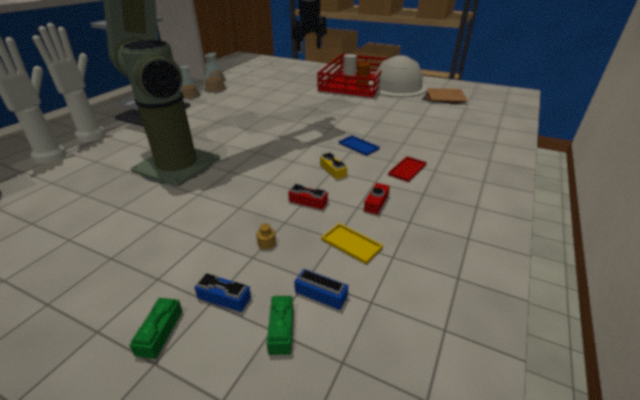

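The top view shows, at these pixels:
- **Trays:** red (214,164), yellow (335,169), blue (187,224).
- **Dumbbell dies:** yellow (245,225), red (303,221), blue (419,217).
- **Bystanders:** red round (278,169), blue strip (387,166), weight (364,223).
- **Green look-alikes, excluded by colour:** (420,173) and (456,233).

For red, (303,221) has the waisted shape and (278,169) a disc. For blue, (419,217) has a waist and (387,166) is a plain strip. I'll confirm this in one crop and fit the poses.

```bash
cat > h.py <<'E'
from rig import arm
import cv2, numpy as np
from scipy.spatial.transform import Rotation as R
from scipy.optimize import minimize
S=8
def project(P,ci):
    c=(np.asarray(P)-ci['xyz'])@R.from_quat(ci['orientation']).as_matrix()
    u=c[:,:2]/c[:,2:]; u=u*(1+ci['k1']*(u**2).sum(1,keepdims=True))
    K=ci['intrinsics']; return u*[K[0,0],K[1,1]]+K[:2,2]
def ray(px,z,ci):
    u=cv2.undistortPoints(np.float64([[px]]),ci['intrinsics'],np.float64([ci['k1'],0,0,0])).ravel()
    d=R.from_quat(ci['orientation']).as_matrix()@[*u,1]
    return ci['xyz']+d*(z-ci['xyz'][2])/d[2]
def hull(p,dims,z0,ci):
    x,y,a=p; l,w,h=dims
    B=np.array([[i*l/2,j*w/2,k] for i in(-1,1) for j in(-1,1) for k in(z0,z0+h)])
    B[:,:2]=B[:,:2]@np.array([[np.cos(a),np.sin(a)],[-np.sin(a),np.cos(a)]])+[x,y]
    return cv2.convexHull(project(B,ci).astype(np.float32))
def fit(img,ci,px,col,dims,z0=0,r=32):
    x0,y0=px[0]-r,px[1]-r
    c=cv2.resize(img[y0:y0+2*r,x0:x0+2*r],None,fx=S,fy=S,interpolation=cv2.INTER_CUBIC).astype(int)
    r_,g,b=c[...,0],c[...,1],c[...,2]
    m={'red':r_-np.maximum(g,b),'blue':b-np.maximum(r_,g),'yellow':np.minimum(r_,g)-b}[col]
    m=(m>0.45*np.percentile(m,99)).astype(np.uint8)
    # keep the blob group near the centre, take its hull
    n,lab,st,cen=cv2.connectedComponentsWithStats(m)
    k=[i for i in range(1,n) if st[i,4]>300 and np.hypot(*(cen[i]-r*S))<14*S]
    pts=np.argwhere(np.isin(lab,k))[:,::-1].astype(np.int32)
    t=np.zeros_like(m); cv2.fillConvexPoly(t,cv2.convexHull(pts),1)
    (cx,cy),_,_=cv2.minAreaRect(pts)
    w=ray([(cx+.5)/S-.5+x0,(cy+.5)/S-.5+y0],z0+dims[2]*.7,ci)
    def cost(p):
        h=(hull(p,dims,z0,ci).reshape(-1,2)-[x0,y0]+.5)*S-.5
        q=np.zeros_like(t); cv2.fillConvexPoly(q,np.round(h*16).astype(np.int32),1,shift=4)
        return 1-(q&t).sum()/max((q|t).sum(),1)
    best=min((minimize(cost,[w[0],w[1],a],method='Nelder-Mead',options=dict(initial_simplex=[[w[0],w[1],a],[w[0]+.008,w[1],a],[w[0],w[1]+.008,a],[w[0],w[1],a+.3]])) for a in np.arange(0,np.pi,np.pi/6)),key=lambda s:s.fun)
    return best.x[0],best.x[1],np.degrees(best.x[2]+np.pi/2)%180-90,1-best.fun
D=(.1,.04,.034); T=(.126,.068,.012)
E
python3 - <<'E'
from h import *
img=arm.camera('top'); ci=arm.camera_info('top')
for n,px,c,d in [('die_red',(303,221),'red',D),('die_blue',(419,217),'blue',D),('die_yel',(245,225),'yellow',D),('round',(278,169),'red',D),('strip',(387,166),'blue',D),
 ('T_red',(214,164),'red',T),('T_blue',(187,224),'blue',T),('T_yel',(335,169),'yellow',T)]:
    print(n,np.round(fit(img,ci,px,c,d),4))
print('weight',ray((364,223),.04,ci))
cv2.imwrite('pics/crop1.png',cv2.resize(img[140:255,160:485,::-1],None,fx=2.46,fy=2.46,interpolation=cv2.INTER_CUBIC))
E
```

```text
die_red [4.5850e-01 6.0000e-04 3.6843e+00 8.0960e-01]
die_blue [ 0.4689 -0.3605 14.0305  0.6996]
die_yel [  0.4551   0.1813 -34.1601   0.9157]
round [ 6.30900e-01  7.64000e-02 -8.97086e+01  8.64500e-01]
strip [ 0.6374 -0.2679 -2.8453  0.8569]
T_red [ 0.6562  0.285  79.7214  0.9454]
T_blue [  0.465    0.3654 -19.6435   0.9283]
T_yel [  0.633   -0.1027 -13.1445   0.9748]
weight [ 0.45085874 -0.1856622   0.04      ]
```

View pics/crop1.png

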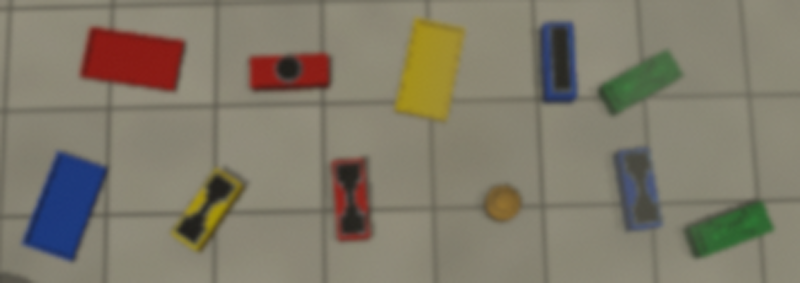

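The crop confirms it: waisted black shapes on red (351,198), yellow (210,208) and blue (638,188). The disc is on red at (288,70) and the plain bar on blue at (558,62). The die fits are loose because of the dark pads, so I'll add dark pixels to the mask and check with an overlay.

```bash
python3 - <<'E'
s=open('h.py').read()
s=s.replace("    m=(m>0.45*np.percentile(m,99)).astype(np.uint8)\n","""    m=m-np.median(m); hi=np.percentile(m,99)
    m=m>0.4*hi
    if dims[2]>.02: m|=c.sum(2)<0.62*np.median(c.sum(2))
    m=m.astype(np.uint8)
""")
open('h.py','w').write(s)
E
python3 - <<'E'
from h import *
img=arm.camera('top'); ci=arm.camera_info('top')
f=2.46; o=cv2.resize(img[140:255,160:485,::-1],None,fx=f,fy=f,interpolation=cv2.INTER_CUBIC)
for n,px,c,d in [('die_red',(303,221),'red',D),('die_blue',(419,217),'blue',D),('die_yel',(245,225),'yellow',D),('round',(278,169),'red',D),('strip',(387,166),'blue',D),
 ('T_red',(214,164),'red',T),('T_blue',(187,224),'blue',T),('T_yel',(335,169),'yellow',T)]:
    p=fit(img,ci,px,c,d,r=32 if d is T else 24); print(n,np.round(p,4))
    h=(hull((p[0],p[1],np.radians(p[2])),d,0,ci)-[160,140]+.5)*f-.5
    cv2.polylines(o,[np.round(h).astype(int)],True,(255,255,0),1)
cv2.imwrite('pics/ov.png',o)
E
```

```text
die_red [4.6400e-01 6.0000e-04 3.2645e+00 9.3350e-01]
die_blue [ 0.4695 -0.3599  4.5834  0.9157]
die_yel [  0.454    0.1802 -33.1458   0.9223]
round [ 6.29700e-01  7.64000e-02 -8.97167e+01  9.49400e-01]
strip [ 0.636  -0.2669 -1.0369  0.9581]
T_red [ 0.6555  0.2845 79.3075  0.9519]
T_blue [  0.4646   0.3664 -19.5912   0.9828]
T_yel [  0.6336  -0.1029 -13.3499   0.972 ]
```

View pics/ov.png

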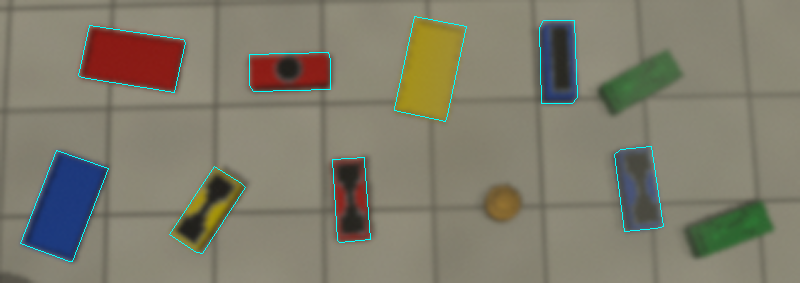

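The hull overlays sit on every object, so the poses are sound. Next I'll work out the tool-frame moves.

```bash
cat > go.py <<'E'
import sys
from h import *
# usage: go.py x y phi z : roll first, then shift in the final tool axes
x,y,phi,z=map(float,sys.argv[1:5]); s=arm.get_state()
M=R.from_quat(s['tool_rot']).as_matrix(); p0=np.degrees(np.arctan2(M[1,0],M[0,0]))
roll=-((phi-p0+180)%360-180); a=np.radians(phi); w=np.array([x,y,z])-s['tool_pos']
d=np.array([w[0]*np.cos(a)+w[1]*np.sin(a), w[0]*np.sin(a)-w[1]*np.cos(a), -w[2]])*1000
n=int(np.ceil(np.linalg.norm(d)/38))
print('t',round(s['time_s'],2),'tcp',np.round(s['tool_pos'],4),'phi',round(p0,2),'tilt',np.round(M[:2,2],4),'grip',round(s['grip_width'],4),round(s['grasp_force'],1),'f',np.round(s['ft_force'],1),'j6',round(float(np.degrees(s['joint_positions'][5]))))
print('roll',round(roll,2),'| d mm',np.round(d,1),'rows',n,'each',np.round(d/max(n,1),2))
E
python3 go.py .454 .1802 146.9 .09
```

```text
t 0.2 tcp [0.1898 0.5422 0.202 ] phi 160.7 tilt [-0.0007 -0.0013] grip 0.0855 0.0 f [0.3 0.2 0.4] j6 -9
roll 13.8 | d mm [-419. -159.  112.] rows 13 each [-32.23 -12.23   8.62]
```

send_rows([
  {"roll":6.9,"claw":0.07},
  {"roll":6.9},
  {"dx":-0.032,"dy":-0.012,"dz":0.008},
  {"dx":-0.032,"dy":-0.012,"dz":0.008},
  {"dx":-0.032,"dy":-0.012,"dz":0.008},
  {"dx":-0.032,"dy":-0.012,"dz":0.008},
  {"dx":-0.032,"dy":-0.012,"dz":0.008},
  {"dx":-0.032,"dy":-0.012,"dz":0.008},
], squeeze=50)

```text
validation failed for argument at $.se...
```

send_rows([
  {"dx":-0.032,"dy":-0.012,"dz":0.008},
  {"dx":-0.032,"dy":-0.012,"dz":0.008},
  {"dx":-0.032,"dy":-0.012,"dz":0.008},
  {"dx":-0.032,"dy":-0.012,"dz":0.008},
  {"dx":-0.032,"dy":-0.012,"dz":0.008},
  {"dx":-0.032,"dy":-0.012,"dz":0.008},
  {"dx":-0.035,"dy":-0.015,"dz":0.008},
  {},
])

```text
validation failed for argument at $.se...
```

```bash
python3 go.py .454 .1802 146.9 .012
```

```text
t 0.2 tcp [0.1898 0.5422 0.202 ] phi 160.7 tilt [-0.0007 -0.0013] grip 0.0855 0.0 f [0.3 0.2 0.4] j6 -9
roll 13.8 | d mm [-419. -159.  190.] rows 13 each [-32.23 -12.23  14.62]
```

Refused, and nothing moved. I'll try rows with every field filled in.

send_rows([
  {"claw":0.07,"dx":0,"dy":0,"dz":0,"roll":6.9},
  {"claw":0.07,"dx":0,"dy":0,"dz":0,"roll":6.9},
], squeeze=50)

```text
time_s: 0.37
tool_pos: [0.1899, 0.5424, 0.2024]
tool_rot: [0.288, 0.958, -0.0, -0.0]
ft_force: [-0.9, -0.3, 0.1]
grip_width: 0.0699
grasp_force: 0.0
```

send_rows([
  {"claw":0.07,"dx":-0.032,"dy":-0.012,"dz":0.008,"roll":0},
  {"claw":0.07,"dx":-0.032,"dy":-0.012,"dz":0.008,"roll":0},
  {"claw":0.07,"dx":-0.032,"dy":-0.012,"dz":0.008,"roll":0},
  {"claw":0.07,"dx":-0.032,"dy":-0.012,"dz":0.008,"roll":0},
  {"claw":0.07,"dx":-0.032,"dy":-0.012,"dz":0.008,"roll":0},
  {"claw":0.07,"dx":-0.032,"dy":-0.012,"dz":0.008,"roll":0},
  {"claw":0.07,"dx":-0.032,"dy":-0.012,"dz":0.008,"roll":0},
])

```text
time_s: 0.95
tool_pos: [0.3324, 0.3486, 0.1464]
tool_rot: [0.285, 0.959, 0.0, 0.0]
ft_force: [0.4, 0.4, 0.7]
grip_width: 0.0702
grasp_force: 0.0
```

send_rows([
  {"claw":0.07,"dx":-0.032,"dy":-0.012,"dz":0.008,"roll":0},
  {"claw":0.07,"dx":-0.032,"dy":-0.012,"dz":0.008,"roll":0},
  {"claw":0.07,"dx":-0.032,"dy":-0.012,"dz":0.008,"roll":0},
  {"claw":0.07,"dx":-0.032,"dy":-0.012,"dz":0.008,"roll":0},
  {"claw":0.07,"dx":-0.032,"dy":-0.012,"dz":0.008,"roll":0},
  {"claw":0.07,"dx":-0.035,"dy":-0.015,"dz":0.008,"roll":0},
  {"claw":0.07,"dx":0,"dy":0,"dz":0,"roll":0},
  {"claw":0.07,"dx":0,"dy":0,"dz":0,"roll":0},
])

```text
time_s: 1.62
tool_pos: [0.4546, 0.179, 0.0982]
tool_rot: [0.287, 0.958, -0.0, -0.001]
ft_force: [-0.8, 0.6, 0.0]
grip_width: 0.0698
grasp_force: 0.0
```

```bash
python3 go.py .454 .1802 146.9 .012
```

```text
t 1.62 tcp [0.4546 0.179  0.0982] phi 146.65 tilt [-0.0015 -0.0001] grip 0.0698 0.0 f [-0.8  0.6  0. ] j6 -45
roll -0.25 | d mm [ 1.2  0.7 86.2] rows 3 each [ 0.41  0.23 28.72]
```

send_rows([
  {"claw":0.07,"dx":0.001,"dy":0.001,"dz":0.024,"roll":0},
  {"claw":0.07,"dx":0,"dy":0,"dz":0.024,"roll":0},
  {"claw":0.07,"dx":0,"dy":0,"dz":0.02,"roll":0},
  {"claw":0.07,"dx":0,"dy":0,"dz":0.012,"roll":0},
  {"claw":0.07,"dx":0,"dy":0,"dz":0.006,"roll":0},
  {"claw":0.07,"dx":0,"dy":0,"dz":0,"roll":0},
  {"claw":0.07,"dx":0,"dy":0,"dz":0,"roll":0},
])

```text
time_s: 2.2
tool_pos: [0.4538, 0.1829, 0.0132]
tool_rot: [0.284, 0.959, 0.0, 0.0]
ft_force: [-0.4, 1.3, 0.2]
grip_width: 0.0698
grasp_force: 0.0
```

send_rows([
  {"claw":0.03,"dx":0,"dy":0,"dz":0,"roll":0},
  {"claw":0.03,"dx":0,"dy":0,"dz":0,"roll":0},
  {"claw":0.03,"dx":0,"dy":0,"dz":0,"roll":0},
  {"claw":0.03,"dx":0,"dy":0,"dz":0,"roll":0},
  {"claw":0.03,"dx":0,"dy":0,"dz":0,"roll":0},
  {"claw":0.03,"dx":0,"dy":0,"dz":0,"roll":0},
])

```text
time_s: 2.7
tool_pos: [0.4541, 0.1821, 0.013]
tool_rot: [0.285, 0.959, 0.0, 0.0]
ft_force: [-0.4, 0.6, 0.3]
grip_width: 0.0298
grasp_force: 0.0
```

The fingers closed to 30 mm with no force, so I'll look before doing anything else.

```bash
python3 - <<'E'
from h import *
a=arm.camera('top')[190:270,200:310,::-1];b=arm.camera('scene')[120:220,280:400,::-1]
a=cv2.resize(a,(440,320),interpolation=3);b=cv2.resize(b,(360,320),interpolation=3)
cv2.imwrite('pics/c3.png',np.hstack([a,b]))
ci=arm.camera_info('top'); print(project([arm.get_state()['tool_pos']],ci))
E
```

```text
[[243.80325693 225.30717047]]
```

View pics/c3.png

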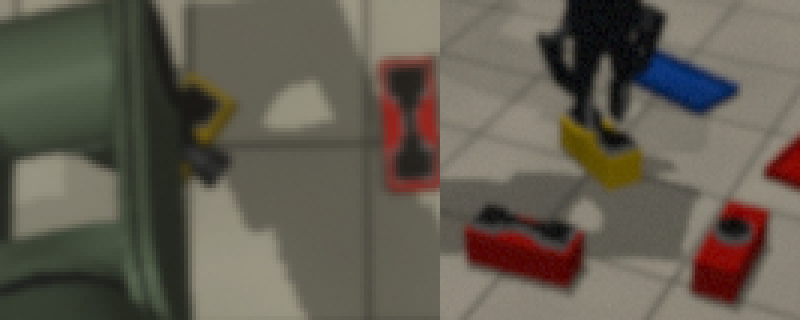

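```bash
python3 - <<'E'
from h import *
ci=arm.camera_info('scene');im=arm.camera('scene')
x0,y0,f=290,100,8
o=cv2.resize(im[y0:y0+75,x0:x0+90,::-1],None,fx=f,fy=f,interpolation=3)
s=arm.get_state();M=R.from_quat(s['tool_rot']).as_matrix();t=s['tool_pos']
T_=lambda P:np.round((project(P,ci)-[x0,y0]+.5)*f).astype(int)
for k in(-.015,.015):
  a=T_([t+M[:,1]*k,t+M[:,1]*k-M[:,2]*.04]);cv2.line(o,tuple(map(int,a[0])),tuple(map(int,a[1])),(255,255,0),1)
h=(hull((.454,.1802,np.radians(-33.1)),D,0,ci)-[x0,y0]+.5)*f
cv2.polylines(o,[np.round(h).astype(int)],True,(255,0,255),1)
cv2.imwrite('pics/c4.png',o)
print(s)
E
```

```text
{'time_s': 2.85, 'joint_positions': array([ 2.04157625e-01,  2.78999251e-01,  1.90034382e+00,  8.28930960e-06,
        9.62247316e-01, -7.88852334e-01]), 'qd': array([ 9.11782327e-04,  1.44787875e-03,  1.22500941e-03,  2.30149652e-04,
       -4.33616754e-05,  9.35644528e-04]), 'tau': array([ 4.41805358e-03, -3.41521239e+01, -2.19063717e+01,  8.80664902e-05,
       -5.00255828e-04,  6.17867136e-05]), 'tool_pos': array([0.45394691, 0.18201671, 0.01278953]), 'tool_rot': array([ 2.84893722e-01,  9.58559110e-01,  3.53224620e-06, -6.10737439e-07]), 'ft_force': array([-0.36862386,  0.64153764,  0.41844723]), 'moment': array([-0.00467485,  0.00266985,  0.03504271]), 'grasp_force': 0.0, 'grip_width': 0.029742511050267234}
```

View pics/c4.png

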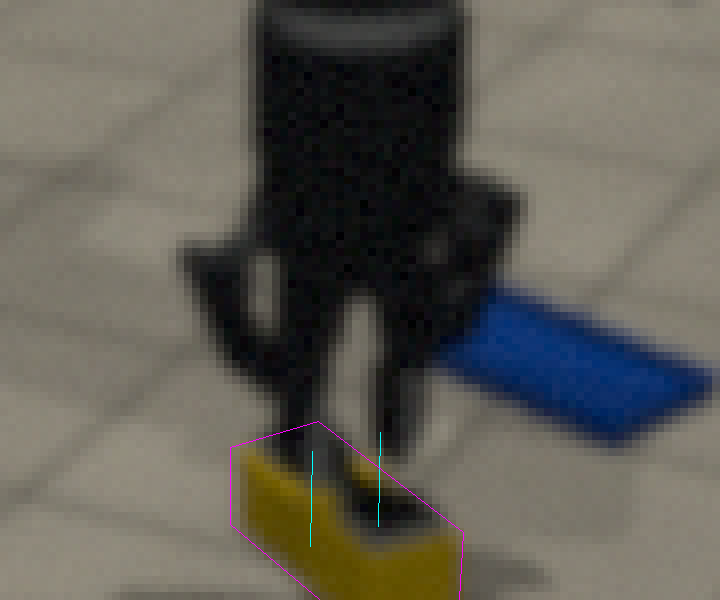

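The overlay puts the projected TCP (312,546)/(379,527) about 70 px below the fingertips (312,480)/(395,455). The real tips are therefore about 28 mm higher than the pose reading says, above the block. I'll reopen and go down in small steps, watching the force.

send_rows([
  {"claw":0.07,"dx":0,"dy":0,"dz":0,"roll":0},
  {"claw":0.07,"dx":0,"dy":0,"dz":0,"roll":0},
  {"claw":0.07,"dx":0,"dy":0,"dz":0,"roll":0},
  {"claw":0.07,"dx":0,"dy":0,"dz":0,"roll":0},
  {"claw":0.07,"dx":0,"dy":0,"dz":0.004,"roll":0},
  {"claw":0.07,"dx":0,"dy":0,"dz":0.004,"roll":0},
  {"claw":0.07,"dx":0,"dy":0,"dz":0,"roll":0},
  {"claw":0.07,"dx":0,"dy":0,"dz":0,"roll":0},
])

```text
time_s: 3.52
tool_pos: [0.4534, 0.182, 0.0042]
tool_rot: [0.285, 0.959, -0.0, -0.001]
ft_force: [-0.6, -0.2, 0.3]
grip_width: 0.0703
grasp_force: 0.0
```

send_rows([
  {"claw":0.07,"dx":0,"dy":0,"dz":0.003,"roll":0},
  {"claw":0.07,"dx":0,"dy":0,"dz":0.002,"roll":0},
  {"claw":0.07,"dx":0,"dy":0,"dz":0,"roll":0},
])

```text
time_s: 3.77
tool_pos: [0.4535, 0.1819, -0.0007]
tool_rot: [0.285, 0.959, -0.0, -0.0]
ft_force: [0.5, -0.3, 0.3]
grip_width: 0.0703
grasp_force: 0.0
```

send_rows([
  {"claw":0.07,"dx":0,"dy":0,"dz":0.003,"roll":0},
  {"claw":0.07,"dx":0,"dy":0,"dz":0.002,"roll":0},
  {"claw":0.07,"dx":0,"dy":0,"dz":0,"roll":0},
])

```text
time_s: 4.02
tool_pos: [0.4535, 0.182, -0.0057]
tool_rot: [0.285, 0.959, -0.0, -0.0]
ft_force: [-0.2, 0.1, -0.3]
grip_width: 0.07
grasp_force: 0.0
```

No contact even below zero, which confirms the offset. I'll close here.

send_rows([
  {"claw":0.03,"dx":0,"dy":0,"dz":0,"roll":0},
  {"claw":0.03,"dx":0,"dy":0,"dz":0,"roll":0},
  {"claw":0.03,"dx":0,"dy":0,"dz":0,"roll":0},
  {"claw":0.03,"dx":0,"dy":0,"dz":0,"roll":0},
  {"claw":0.03,"dx":0,"dy":0,"dz":0,"roll":0},
  {"claw":0.03,"dx":0,"dy":0,"dz":0,"roll":0},
])

```text
time_s: 4.52
tool_pos: [0.4544, 0.1822, -0.0048]
tool_rot: [0.285, 0.959, 0.0, 0.0]
ft_force: [0.1, -0.1, 4.3]
grip_width: 0.0384
grasp_force: 51.6
```

```bash
python3 - <<'E'
from h import *
ci=arm.camera_info('scene');im=arm.camera('scene')
x0,y0,f=290,100,8
o=cv2.resize(im[y0:y0+75,x0:x0+90,::-1],None,fx=f,fy=f,interpolation=3)
s=arm.get_state();M=R.from_quat(s['tool_rot']).as_matrix();t=s['tool_pos'];print(t,s['grip_width'],s['grasp_force'],s['ft_force'])
T_=lambda P:np.round((project(P,ci)-[x0,y0]+.5)*f).astype(int)
for k in(-.02,.02):
  for z in (.01,.02,.03,.04):
    a=T_([[*(t+M[:,1]*k)[:2],z]])[0];cv2.circle(o,tuple(map(int,a)),2,(255,255,0),-1)
cv2.imwrite('pics/c5.png',o)
E
```

```text
[ 0.4544326   0.18214463 -0.00475272] 0.038333266310907436 51.62765979766846 [ 0.10576123 -0.21827169  3.39592033]
```

View pics/c5.png

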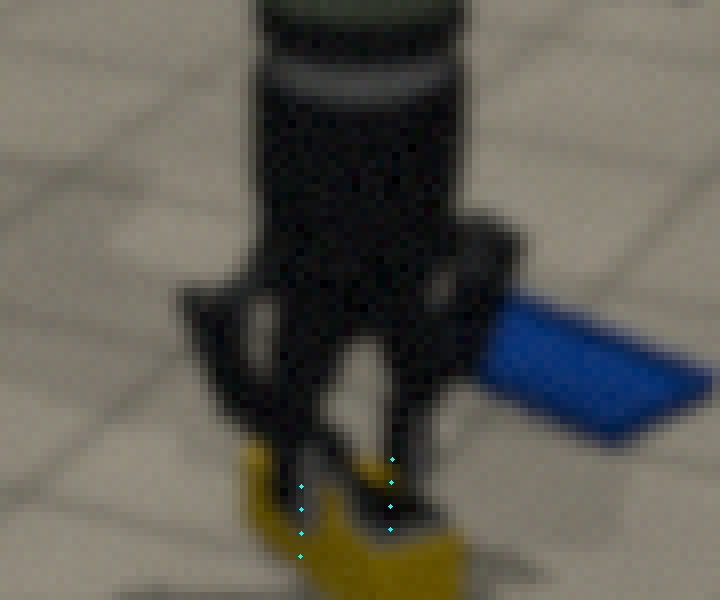

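It's gripped at 51 N. The near fingertip at about (300,525) lies at z≈0.02, so it's well above rim level. Now I'll lift.

send_rows([
  {"claw":0.03,"dx":0,"dy":0,"dz":-0.006,"roll":0},
  {"claw":0.03,"dx":0,"dy":0,"dz":-0.01,"roll":0},
  {"claw":0.03,"dx":0,"dy":0,"dz":-0.014,"roll":0},
  {"claw":0.03,"dx":0,"dy":0,"dz":-0.018,"roll":0},
  {"claw":0.03,"dx":0,"dy":0,"dz":-0.018,"roll":0},
  {"claw":0.03,"dx":0,"dy":0,"dz":-0.014,"roll":0},
  {"claw":0.03,"dx":0,"dy":0,"dz":0,"roll":-7},
  {"claw":0.03,"dx":0,"dy":0,"dz":0,"roll":-6.5},
])

```text
time_s: 5.23
tool_pos: [0.4546, 0.1823, 0.0764]
tool_rot: [0.167, 0.986, 0.0, 0.001]
ft_force: [-0.1, -0.3, -4.0]
grip_width: 0.0387
grasp_force: 50.9
```

send_rows([
  {"claw":0.03,"dx":0,"dy":0,"dz":0,"roll":-6.5},
  {"claw":0.03,"dx":0,"dy":0,"dz":0,"roll":0},
])

```text
time_s: 5.4
tool_pos: [0.4533, 0.182, 0.075]
tool_rot: [0.113, 0.994, -0.0, -0.0]
ft_force: [-0.7, 0.6, -2.9]
grip_width: 0.0388
grasp_force: 50.9
```

```bash
python3 go.py .6336 -.1029 166.65 .075
```

```text
t 5.4 tcp [0.4533 0.182  0.075 ] phi 167.01 tilt [-0.0006 -0.0001] grip 0.0388 50.9 f [-0.7  0.6 -2.9] j6 -65
roll 0.36 | d mm [-241.2 -235.6   -0. ] rows 9 each [-2.680e+01 -2.618e+01 -1.000e-02]
```

send_rows([
  {"claw":0.03,"dx":-0.015,"dy":-0.015,"dz":0,"roll":0},
  {"claw":0.03,"dx":-0.028,"dy":-0.027,"dz":0,"roll":0},
  {"claw":0.03,"dx":-0.028,"dy":-0.027,"dz":0,"roll":0},
  {"claw":0.03,"dx":-0.028,"dy":-0.027,"dz":0,"roll":0},
  {"claw":0.03,"dx":-0.028,"dy":-0.027,"dz":0,"roll":0},
  {"claw":0.03,"dx":-0.028,"dy":-0.027,"dz":0,"roll":0},
  {"claw":0.03,"dx":-0.028,"dy":-0.027,"dz":0,"roll":0},
])

```text
time_s: 5.98
tool_pos: [0.5922, -0.0333, 0.0745]
tool_rot: [0.116, 0.993, 0.0, -0.001]
ft_force: [0.5, 0.8, -2.2]
grip_width: 0.0383
grasp_force: 50.9
```

send_rows([
  {"claw":0.03,"dx":-0.028,"dy":-0.027,"dz":0,"roll":0},
  {"claw":0.03,"dx":-0.02,"dy":-0.02,"dz":0,"roll":0},
  {"claw":0.03,"dx":-0.01,"dy":-0.012,"dz":0,"roll":0},
  {"claw":0.03,"dx":0,"dy":0,"dz":0,"roll":0},
  {"claw":0.03,"dx":0,"dy":0,"dz":0,"roll":0},
])

```text
time_s: 6.4
tool_pos: [0.6347, -0.1031, 0.0742]
tool_rot: [0.116, 0.993, 0.0, -0.001]
ft_force: [-0.5, 0.9, -2.6]
grip_width: 0.0385
grasp_force: 51.0
```

```bash
python3 go.py .6336 -.1029 166.65 -.0006
python3 - <<'E'
from h import *
a=arm.camera('top')[120:210,280:400,::-1];b=arm.camera('scene')[160:280,300:420,::-1]
cv2.imwrite('pics/c6.png',np.hstack([cv2.resize(a,(440,330),interpolation=3),cv2.resize(b,(330,330),interpolation=3)]))
E
```

```text
t 6.4 tcp [ 0.6347 -0.1031  0.0742] phi 166.67 tilt [-0.0015  0.0009] grip 0.0385 51.0 f [-0.5  0.9 -2.6] j6 -94
roll 0.02 | d mm [ 1.1 -0.1 74.8] rows 2 each [ 0.56 -0.05 37.38]
```

View pics/c6.png

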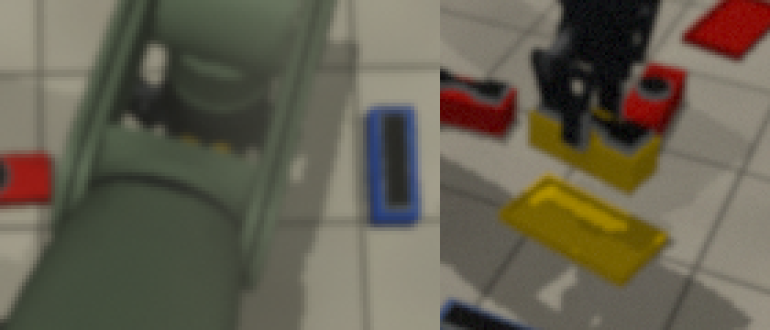

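The die is held level and lined up over the yellow tray: die at about (595,150), tray at about (585,228) in the right crop. Lowering now.

send_rows([
  {"claw":0.03,"dx":0,"dy":0,"dz":0.016,"roll":0},
  {"claw":0.03,"dx":0,"dy":0,"dz":0.018,"roll":0},
  {"claw":0.03,"dx":0,"dy":0,"dz":0.016,"roll":0},
  {"claw":0.03,"dx":0,"dy":0,"dz":0.012,"roll":0},
  {"claw":0.03,"dx":0,"dy":0,"dz":0.006,"roll":0},
  {"claw":0.03,"dx":0,"dy":0,"dz":0.003,"roll":0},
  {"claw":0.03,"dx":0,"dy":0,"dz":0,"roll":0},
  {"claw":0.03,"dx":0,"dy":0,"dz":0,"roll":0},
])

```text
time_s: 7.17
tool_pos: [0.6359, -0.1023, 0.0046]
tool_rot: [0.114, 0.993, -0.0, 0.001]
ft_force: [-0.4, -1.1, -3.5]
grip_width: 0.0384
grasp_force: 50.9
```

send_rows([
  {"claw":0.03,"dx":0,"dy":0,"dz":0.0015,"roll":0},
  {"claw":0.03,"dx":0,"dy":0,"dz":0,"roll":0},
])

```text
time_s: 7.33
tool_pos: [0.636, -0.1027, 0.0033]
tool_rot: [0.114, 0.993, -0.0, 0.001]
ft_force: [-0.4, -0.3, -3.6]
grip_width: 0.0386
grasp_force: 51.0
```

send_rows([
  {"claw":0.03,"dx":0,"dy":0,"dz":0.001,"roll":0},
  {"claw":0.03,"dx":0,"dy":0,"dz":0,"roll":0},
])

```text
time_s: 7.5
tool_pos: [0.6354, -0.1025, 0.0016]
tool_rot: [0.114, 0.993, -0.0, 0.0]
ft_force: [0.2, 0.1, -3.9]
grip_width: 0.0385
grasp_force: 51.0
```

send_rows([
  {"claw":0.03,"dx":0,"dy":0,"dz":0.001,"roll":0},
  {"claw":0.03,"dx":0,"dy":0,"dz":0,"roll":0},
])

```text
time_s: 7.67
tool_pos: [0.6351, -0.1024, 0.0002]
tool_rot: [0.114, 0.993, 0.0, -0.0]
ft_force: [0.1, -0.2, -3.0]
grip_width: 0.0383
grasp_force: 51.0
```

send_rows([
  {"claw":0.03,"dx":0,"dy":0,"dz":0.001,"roll":0},
  {"claw":0.03,"dx":0,"dy":0,"dz":0,"roll":0},
])

```text
time_s: 7.83
tool_pos: [0.6353, -0.1024, -0.0007]
tool_rot: [0.114, 0.993, -0.0, 0.0]
ft_force: [0.1, -0.6, -3.3]
grip_width: 0.0381
grasp_force: 51.0
```

send_rows([
  {"claw":0.03,"dx":0,"dy":0,"dz":0.001,"roll":0},
  {"claw":0.03,"dx":0,"dy":0,"dz":0,"roll":0},
])

```text
time_s: 8.0
tool_pos: [0.6353, -0.1025, -0.0007]
tool_rot: [0.114, 0.993, -0.0, 0.0]
ft_force: [-3.0, 0.6, 2.6]
grip_width: 0.0381
grasp_force: 51.7
```

It touched down right at the expected height. Release and lift away.

send_rows([
  {"claw":0.07,"dx":0,"dy":0,"dz":0,"roll":0},
  {"claw":0.07,"dx":0,"dy":0,"dz":0,"roll":0},
  {"claw":0.07,"dx":0,"dy":0,"dz":0,"roll":0},
  {"claw":0.07,"dx":0,"dy":0,"dz":0,"roll":0},
  {"claw":0.07,"dx":0,"dy":0,"dz":-0.015,"roll":0},
  {"claw":0.07,"dx":0,"dy":0,"dz":-0.03,"roll":0},
  {"claw":0.07,"dx":0,"dy":0,"dz":-0.03,"roll":0},
  {"claw":0.07,"dx":0,"dy":0,"dz":0,"roll":7},
])

```text
time_s: 8.67
tool_pos: [0.6406, -0.1039, 0.0807]
tool_rot: [0.175, 0.984, -0.001, 0.007]
ft_force: [1.9, -0.3, 1.5]
grip_width: 0.0699
grasp_force: 0.0
```

```bash
python3 go.py .464 .0015 3.26 .075
```

```text
t 8.67 tcp [ 0.6406 -0.1039  0.0807] phi 159.8 tilt [ 0.0126 -0.0038] grip 0.0699 0.0 f [ 1.9 -0.3  1.5] j6 -87
roll 156.54 | d mm [-170.3 -115.3    5.7] rows 6 each [-28.38 -19.21   0.95]
```

send_rows([
  {"claw":0.07,"dx":0,"dy":0,"dz":0,"roll":7},
  {"claw":0.07,"dx":0,"dy":0,"dz":0,"roll":7},
  {"claw":0.07,"dx":0,"dy":0,"dz":0,"roll":7},
  {"claw":0.07,"dx":0,"dy":0,"dz":0,"roll":7},
  {"claw":0.07,"dx":0,"dy":0,"dz":0,"roll":7},
  {"claw":0.07,"dx":0,"dy":0,"dz":0,"roll":7},
  {"claw":0.07,"dx":0,"dy":0,"dz":0,"roll":7},
  {"claw":0.07,"dx":0,"dy":0,"dz":0,"roll":7},
])

```text
time_s: 9.33
tool_pos: [0.6353, -0.1024, 0.0732]
tool_rot: [0.619, 0.786, 0.0, 0.0]
ft_force: [-0.1, -0.6, -0.8]
grip_width: 0.0701
grasp_force: 0.0
```

send_rows([
  {"claw":0.07,"dx":0,"dy":0,"dz":0,"roll":7},
  {"claw":0.07,"dx":0,"dy":0,"dz":0,"roll":7},
  {"claw":0.07,"dx":0,"dy":0,"dz":0,"roll":7},
  {"claw":0.07,"dx":0,"dy":0,"dz":0,"roll":7},
  {"claw":0.07,"dx":0,"dy":0,"dz":0,"roll":7},
  {"claw":0.07,"dx":0,"dy":0,"dz":0,"roll":7},
  {"claw":0.07,"dx":0,"dy":0,"dz":0,"roll":7},
  {"claw":0.07,"dx":0,"dy":0,"dz":0,"roll":7},
])

```text
time_s: 10.0
tool_pos: [0.6353, -0.1024, 0.0732]
tool_rot: [0.915, 0.403, 0.0, 0.0]
ft_force: [-0.5, -0.4, 0.2]
grip_width: 0.0701
grasp_force: 0.0
```

send_rows([
  {"claw":0.07,"dx":0,"dy":0,"dz":0,"roll":7},
  {"claw":0.07,"dx":0,"dy":0,"dz":0,"roll":7},
  {"claw":0.07,"dx":0,"dy":0,"dz":0,"roll":7},
  {"claw":0.07,"dx":0,"dy":0,"dz":0,"roll":7},
  {"claw":0.07,"dx":0,"dy":0,"dz":0,"roll":7},
  {"claw":0.07,"dx":0,"dy":0,"dz":0,"roll":7},
  {"claw":0.07,"dx":0,"dy":0,"dz":0,"roll":0},
  {"claw":0.07,"dx":0,"dy":0,"dz":0,"roll":0},
])

```text
time_s: 10.67
tool_pos: [0.6352, -0.1024, 0.0732]
tool_rot: [0.999, 0.053, 0.0, 0.0]
ft_force: [0.0, -1.2, -0.1]
grip_width: 0.07
grasp_force: 0.0
```

```bash
python3 go.py .464 .0015 3.26 .075
```

```text
t 10.67 tcp [ 0.6352 -0.1024  0.0732] phi 6.08 tilt [0.0001 0.    ] grip 0.07 0.0 f [ 0.  -1.2 -0.1] j6 67
roll 2.82 | d mm [-165.  -113.5   -1.8] rows 6 each [-27.5  -18.92  -0.3 ]
```

send_rows([
  {"claw":0.07,"dx":0,"dy":0,"dz":0,"roll":2.8},
  {"claw":0.07,"dx":-0.03,"dy":-0.02,"dz":0,"roll":0},
  {"claw":0.07,"dx":-0.03,"dy":-0.02,"dz":0,"roll":0},
  {"claw":0.07,"dx":-0.03,"dy":-0.02,"dz":0,"roll":0},
  {"claw":0.07,"dx":-0.03,"dy":-0.02,"dz":0,"roll":0},
  {"claw":0.07,"dx":-0.03,"dy":-0.02,"dz":0,"roll":0},
  {"claw":0.07,"dx":-0.015,"dy":-0.0135,"dz":0,"roll":0},
  {"claw":0.07,"dx":0,"dy":0,"dz":0,"roll":0},
])

```text
time_s: 11.33
tool_pos: [0.4595, 0.0045, 0.0722]
tool_rot: [1.0, 0.03, -0.002, -0.001]
ft_force: [0.6, 0.3, -0.8]
grip_width: 0.0699
grasp_force: 0.0
```

send_rows([
  {"claw":0.07,"dx":0,"dy":0,"dz":0.02,"roll":0},
  {"claw":0.07,"dx":0,"dy":0,"dz":0,"roll":0},
])

```text
time_s: 11.5
tool_pos: [0.4629, 0.0022, 0.0517]
tool_rot: [1.0, 0.028, -0.001, -0.0]
ft_force: [-0.9, 0.6, -0.2]
grip_width: 0.0703
grasp_force: 0.0
```

```bash
python3 go.py .464 .0015 3.26 -.008
python3 - <<'E'
from h import *
img=arm.camera('top'); ci=arm.camera_info('top')
print(fit(img,ci,(335,169),'yellow',D,z0=.004,r=24))
cv2.imwrite('pics/c7.png',np.hstack([cv2.resize(img[130:250,270:410,::-1],(420,360),interpolation=3),cv2.resize(arm.camera('scene')[160:280,270:390,::-1],(360,360),interpolation=3)]))
E
```

```text
t 11.5 tcp [0.4629 0.0022 0.0517] phi 3.25 tilt [-0.0028  0.0003] grip 0.0703 0.0 f [-0.9  0.6 -0.2] j6 76
roll -0.01 | d mm [ 1.1  0.8 59.7] rows 2 each [ 0.53  0.4  29.83]
(np.float64(0.604286902378034), np.float64(-0.083467711983756), np.float64(-50.62625893468265), np.float64(0.42092615973608116))
```

View pics/c7.png

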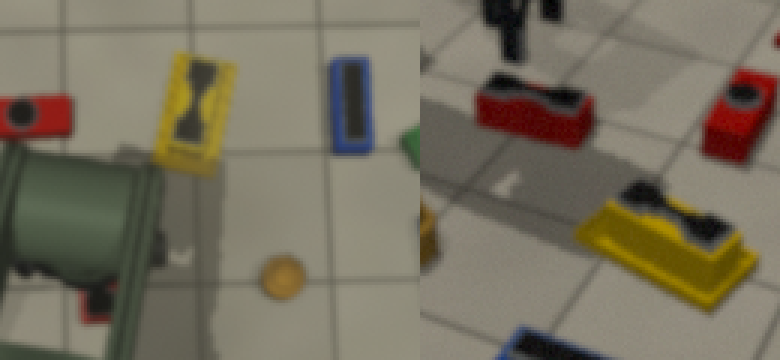

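The yellow die is in its tray, pad at crop (197,102) against tray centre (195,113), so slightly toward the far end. I'll put numbers on that with pad centroids.

```bash
python3 - <<'E'
from h import *
ci=arm.camera_info('top')
def pad(img,px,z,r=20,fr=.45):
    c=cv2.resize(img[px[1]-r:px[1]+r,px[0]-r:px[0]+r],None,fx=8,fy=8,interpolation=3).astype(float)
    mx=c.max(2); m=(mx<fr*np.median(mx)).astype(np.uint8)
    n,l,st,ce=cv2.connectedComponentsWithStats(m); k=1+np.argmax(st[1:,4])
    p=(cv2.minAreaRect(np.argwhere(l==k)[:,::-1].astype(np.float32)))
    q=(np.array(p[0])+.5)/8-.5+[px[0]-r,px[1]-r]
    return np.round(ray(q,z,ci)[:2],4),np.round(np.array(p[1])/8*3,0),st[k,4]
i0=cv2.imread('pics/top0.png')[:,:,::-1]
for fr in(.45,.55):
  for n,px in[('red',(303,221)),('yel',(245,225)),('blue',(419,217)),('strip',(387,166))]: print(n,pad(i0,px,.042,fr=fr))
  print('yel placed',pad(arm.camera('top'),(336,166),.046,r=16,fr=fr))
E
```

```text
red (array([0.4818, 0.0022]), array([45., 24.]), np.int32(4224))
yel (array([0.454 , 0.1791]), array([27., 85.]), np.int32(8960))Traceback (most recent call last):
  File "<stdin>", line 12, in <module>
  File "<stdin>", line 6, in pad
    return _wrapfunc(a, 'argmax', axis=axis, out=out, **kwds)
    return bound(*args, **kwds)
ValueError: attempt to get argmax of an empty sequence
```

```bash
python3 - <<'E'
from h import *
ci=arm.camera_info('top');img=arm.camera('top')
print('pad',ray((335.2,163.7),.046,ci),'tray',ray((334.8,167.6),.012,ci),'refit tray',fit(img,ci,(335,169),'yellow',T,r=24))
f=12;x0,y0=312,140
o=cv2.resize(img[y0:y0+50,x0:x0+45,::-1],None,fx=f,fy=f,interpolation=3)
for p,d,z,c in[((.6336,-.1029,-13.35),T,0,(255,255,0)),((.635,-.1029,-13.35),D,.004,(255,0,255))]:
    h=(hull((p[0],p[1],np.radians(p[2])),d,z,ci)-[x0,y0]+.5)*f
    cv2.polylines(o,[np.round(h).astype(int)],True,c,1)
cv2.imwrite('pics/c8.png',o)
E
```

```text
pad [ 0.63505234 -0.10371679  0.046     ] tray [ 0.63137793 -0.10387926  0.012     ] refit tray (np.float64(0.6354954066348577), np.float64(-0.10328638448929459), np.float64(-13.232410558954882), np.float64(0.9375283838035205))
```

View pics/c8.png

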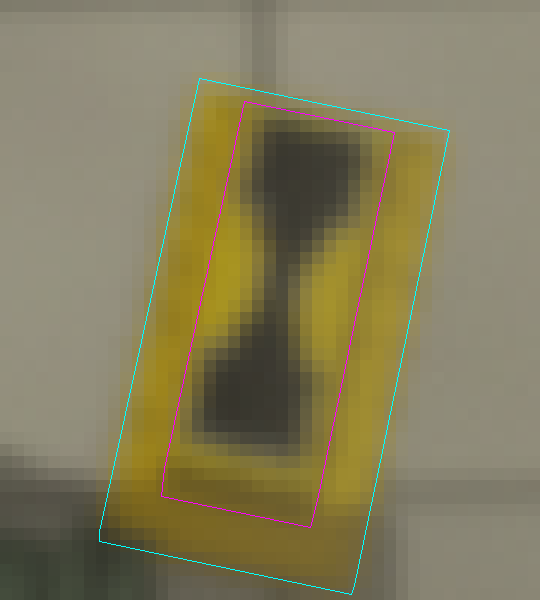

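The placed die is within about 2–3 mm of centre. Now down onto the red die.

send_rows([
  {"claw":0.07,"dx":0.001,"dy":0.001,"dz":0.02,"roll":0},
  {"claw":0.07,"dx":0,"dy":0,"dz":0.02,"roll":0},
  {"claw":0.07,"dx":0,"dy":0,"dz":0.012,"roll":0},
  {"claw":0.07,"dx":0,"dy":0,"dz":0.006,"roll":0},
  {"claw":0.07,"dx":0,"dy":0,"dz":0,"roll":0},
  {"claw":0.07,"dx":0,"dy":0,"dz":0,"roll":0},
])

```text
time_s: 12.15
tool_pos: [0.4662, 0.0007, -0.0042]
tool_rot: [1.0, 0.027, 0.0, 0.0]
ft_force: [-0.4, 0.4, 1.0]
grip_width: 0.0699
grasp_force: 0.0
```

send_rows([
  {"claw":0.03,"dx":0,"dy":0,"dz":0,"roll":0},
  {"claw":0.03,"dx":0,"dy":0,"dz":0,"roll":0},
  {"claw":0.03,"dx":0,"dy":0,"dz":0,"roll":0},
  {"claw":0.03,"dx":0,"dy":0,"dz":0,"roll":0},
  {"claw":0.03,"dx":0,"dy":0,"dz":0,"roll":0},
  {"claw":0.03,"dx":0,"dy":0,"dz":0,"roll":0},
])

```text
time_s: 12.65
tool_pos: [0.4668, 0.0008, -0.0033]
tool_rot: [1.0, 0.027, 0.001, 0.0]
ft_force: [-0.4, 0.9, 4.9]
grip_width: 0.0383
grasp_force: 50.9
```

send_rows([
  {"claw":0.03,"dx":0,"dy":0,"dz":-0.006,"roll":0},
  {"claw":0.03,"dx":0,"dy":0,"dz":-0.01,"roll":0},
  {"claw":0.03,"dx":0,"dy":0,"dz":-0.014,"roll":0},
  {"claw":0.03,"dx":0,"dy":0,"dz":-0.018,"roll":0},
  {"claw":0.03,"dx":0,"dy":0,"dz":-0.018,"roll":0},
  {"claw":0.03,"dx":0,"dy":0,"dz":-0.014,"roll":0},
  {"claw":0.03,"dx":0,"dy":0,"dz":0,"roll":-3},
  {"claw":0.03,"dx":0,"dy":0,"dz":0,"roll":-6},
])

```text
time_s: 13.32
tool_pos: [0.4662, 0.0009, 0.0771]
tool_rot: [0.994, 0.107, 0.001, 0.0]
ft_force: [-0.9, 0.8, -2.9]
grip_width: 0.0382
grasp_force: 50.8
```

send_rows([
  {"claw":0.03,"dx":0,"dy":0,"dz":0,"roll":-7},
  {"claw":0.03,"dx":0,"dy":0,"dz":0,"roll":-7},
  {"claw":0.03,"dx":0,"dy":0,"dz":0,"roll":-7},
  {"claw":0.03,"dx":0,"dy":0,"dz":0,"roll":-7},
  {"claw":0.03,"dx":0,"dy":0,"dz":0,"roll":-7},
  {"claw":0.03,"dx":0,"dy":0,"dz":0,"roll":-7},
  {"claw":0.03,"dx":0,"dy":0,"dz":0,"roll":-7},
  {"claw":0.03,"dx":0,"dy":0,"dz":0,"roll":-7},
])

```text
time_s: 13.98
tool_pos: [0.4648, 0.0012, 0.0756]
tool_rot: [0.827, 0.562, -0.0, -0.0]
ft_force: [0.5, 0.1, -2.3]
grip_width: 0.0381
grasp_force: 50.7
```

send_rows([
  {"claw":0.03,"dx":0,"dy":0,"dz":0,"roll":-6},
  {"claw":0.03,"dx":0,"dy":0,"dz":0,"roll":-4},
  {"claw":0.03,"dx":0,"dy":0,"dz":0,"roll":-1},
  {"claw":0.03,"dx":0,"dy":0,"dz":0,"roll":0},
  {"claw":0.03,"dx":0,"dy":0,"dz":0,"roll":0},
])

```text
time_s: 14.4
tool_pos: [0.4651, 0.0011, 0.0755]
tool_rot: [0.772, 0.636, -0.0, -0.0]
ft_force: [-0.1, 0.4, -2.5]
grip_width: 0.0383
grasp_force: 50.7
```

```bash
python3 go.py .656 .287 79.3 .075
```

```text
t 14.4 tcp [0.4651 0.0011 0.0755] phi 79.02 tilt [-0.0001  0.    ] grip 0.0383 50.7 f [-0.1  0.4 -2.5] j6 0
roll -0.28 | d mm [316.4 134.5   0.5] rows 10 each [31.64 13.45  0.05]
```

send_rows([
  {"claw":0.03,"dx":0.016,"dy":0.007,"dz":0,"roll":-0.3},
  {"claw":0.03,"dx":0.034,"dy":0.014,"dz":0,"roll":0},
  {"claw":0.03,"dx":0.034,"dy":0.014,"dz":0,"roll":0},
  {"claw":0.03,"dx":0.034,"dy":0.014,"dz":0,"roll":0},
  {"claw":0.03,"dx":0.034,"dy":0.014,"dz":0,"roll":0},
  {"claw":0.03,"dx":0.034,"dy":0.014,"dz":0,"roll":0},
  {"claw":0.03,"dx":0.034,"dy":0.014,"dz":0,"roll":0},
  {"claw":0.03,"dx":0.034,"dy":0.014,"dz":0,"roll":0},
])

```text
time_s: 15.07
tool_pos: [0.6157, 0.233, 0.0749]
tool_rot: [0.77, 0.638, -0.0, -0.0]
ft_force: [0.6, -0.1, -1.8]
grip_width: 0.0384
grasp_force: 50.8
```

send_rows([
  {"claw":0.03,"dx":0.034,"dy":0.014,"dz":0,"roll":0},
  {"claw":0.03,"dx":0.02,"dy":0.01,"dz":0,"roll":0},
  {"claw":0.03,"dx":0.008,"dy":0.005,"dz":0,"roll":0},
  {"claw":0.03,"dx":0,"dy":0,"dz":0,"roll":0},
  {"claw":0.03,"dx":0,"dy":0,"dz":0,"roll":0},
  {"claw":0.03,"dx":0,"dy":0,"dz":0,"roll":0},
])

```text
time_s: 15.57
tool_pos: [0.6543, 0.286, 0.0746]
tool_rot: [0.77, 0.638, -0.001, -0.0]
ft_force: [-1.5, 0.1, -2.8]
grip_width: 0.0385
grasp_force: 50.8
```

```bash
python3 go.py .656 .287 79.3 .002
```

```text
t 15.57 tcp [0.6543 0.286  0.0746] phi 79.35 tilt [-0.0019 -0.001 ] grip 0.0385 50.8 f [-1.5  0.1 -2.8] j6 27
roll 0.05 | d mm [ 1.3  1.5 72.6] rows 2 each [ 0.64  0.75 36.3 ]
```

send_rows([
  {"claw":0.03,"dx":0.001,"dy":0.001,"dz":0.016,"roll":0},
  {"claw":0.03,"dx":0,"dy":0,"dz":0.018,"roll":0},
  {"claw":0.03,"dx":0,"dy":0,"dz":0.016,"roll":0},
  {"claw":0.03,"dx":0,"dy":0,"dz":0.012,"roll":0},
  {"claw":0.03,"dx":0,"dy":0,"dz":0.006,"roll":0},
  {"claw":0.03,"dx":0,"dy":0,"dz":0.003,"roll":0},
  {"claw":0.03,"dx":0,"dy":0,"dz":0,"roll":0},
  {"claw":0.03,"dx":0,"dy":0,"dz":0,"roll":0},
])

```text
time_s: 16.23
tool_pos: [0.657, 0.2878, 0.005]
tool_rot: [0.769, 0.639, 0.001, 0.0]
ft_force: [-0.3, -0.7, -1.7]
grip_width: 0.0383
grasp_force: 50.8
```

send_rows([
  {"claw":0.03,"dx":0,"dy":0,"dz":0.001,"roll":0},
  {"claw":0.03,"dx":0,"dy":0,"dz":0,"roll":0},
])

```text
time_s: 16.4
tool_pos: [0.6573, 0.2881, 0.0045]
tool_rot: [0.769, 0.639, 0.001, 0.0]
ft_force: [-0.1, -0.9, -1.6]
grip_width: 0.0382
grasp_force: 50.8
```

send_rows([
  {"claw":0.03,"dx":0,"dy":0,"dz":0.001,"roll":0},
  {"claw":0.03,"dx":0,"dy":0,"dz":0,"roll":0},
])

```text
time_s: 16.57
tool_pos: [0.6567, 0.2879, 0.0028]
tool_rot: [0.769, 0.639, 0.0, 0.0]
ft_force: [0.1, -0.5, -1.6]
grip_width: 0.038
grasp_force: 50.8
```

send_rows([
  {"claw":0.03,"dx":0,"dy":0,"dz":0.001,"roll":0},
  {"claw":0.03,"dx":0,"dy":0,"dz":0,"roll":0},
])

```text
time_s: 16.73
tool_pos: [0.6563, 0.2878, 0.0012]
tool_rot: [0.769, 0.639, -0.0, -0.0]
ft_force: [0.9, 0.6, -1.6]
grip_width: 0.0382
grasp_force: 50.8
```

send_rows([
  {"claw":0.03,"dx":0,"dy":0,"dz":0.001,"roll":0},
  {"claw":0.03,"dx":0,"dy":0,"dz":0,"roll":0},
])

```text
time_s: 16.9
tool_pos: [0.6565, 0.2878, 0.0008]
tool_rot: [0.769, 0.639, 0.0, 0.0]
ft_force: [-1.5, -1.0, 0.6]
grip_width: 0.0382
grasp_force: 51.1
```

send_rows([
  {"claw":0.03,"dx":0,"dy":0,"dz":0.001,"roll":0},
  {"claw":0.03,"dx":0,"dy":0,"dz":0,"roll":0},
])

```text
time_s: 17.07
tool_pos: [0.6565, 0.2878, 0.0008]
tool_rot: [0.769, 0.639, -0.0, 0.0]
ft_force: [-3.0, -0.6, 5.3]
grip_width: 0.0385
grasp_force: 51.6
```

Seated. Release, rise and turn toward the blue die.

send_rows([
  {"claw":0.07,"dx":0,"dy":0,"dz":0,"roll":0},
  {"claw":0.07,"dx":0,"dy":0,"dz":0,"roll":0},
  {"claw":0.07,"dx":0,"dy":0,"dz":0,"roll":0},
  {"claw":0.07,"dx":0,"dy":0,"dz":0,"roll":0},
  {"claw":0.07,"dx":0,"dy":0,"dz":-0.015,"roll":0},
  {"claw":0.07,"dx":0,"dy":0,"dz":-0.03,"roll":0},
  {"claw":0.07,"dx":0,"dy":0,"dz":-0.03,"roll":0},
  {"claw":0.07,"dx":0,"dy":0,"dz":0,"roll":7},
])

```text
time_s: 17.73
tool_pos: [0.662, 0.2896, 0.084]
tool_rot: [0.807, 0.59, 0.007, 0.002]
ft_force: [2.9, 0.2, 1.7]
grip_width: 0.0696
grasp_force: 0.0
```

send_rows([
  {"claw":0.07,"dx":0,"dy":0,"dz":0,"roll":7},
  {"claw":0.07,"dx":0,"dy":0,"dz":0,"roll":7},
  {"claw":0.07,"dx":0,"dy":0,"dz":0,"roll":7},
  {"claw":0.07,"dx":0,"dy":0,"dz":0,"roll":7},
  {"claw":0.07,"dx":0,"dy":0,"dz":0,"roll":7},
  {"claw":0.07,"dx":0,"dy":0,"dz":0,"roll":7},
  {"claw":0.07,"dx":0,"dy":0,"dz":0,"roll":7},
  {"claw":0.07,"dx":0,"dy":0,"dz":0,"roll":7},
])

```text
time_s: 18.4
tool_pos: [0.6569, 0.2879, 0.0757]
tool_rot: [0.99, 0.14, 0.001, -0.0]
ft_force: [0.6, 0.4, -0.3]
grip_width: 0.0699
grasp_force: 0.0
```

send_rows([
  {"claw":0.07,"dx":0,"dy":0,"dz":0,"roll":7},
  {"claw":0.07,"dx":0,"dy":0,"dz":0,"roll":4.7},
  {"claw":0.07,"dx":0,"dy":0,"dz":0,"roll":0},
  {"claw":0.07,"dx":0,"dy":0,"dz":0,"roll":0},
])

```text
time_s: 18.73
tool_pos: [0.6568, 0.2879, 0.0753]
tool_rot: [0.999, 0.042, 0.001, -0.0]
ft_force: [0.8, -0.3, -0.1]
grip_width: 0.07
grasp_force: 0.0
```

```bash
python3 go.py .4695 -.3595 4.6 .075
```

```text
t 18.73 tcp [0.6568 0.2879 0.0753] phi 4.83 tilt [0.0011 0.0004] grip 0.07 0.0 f [ 0.8 -0.3 -0.1] j6 102
roll 0.23 | d mm [-2.386e+02  6.303e+02  3.000e-01] rows 18 each [-1.326e+01  3.502e+01  2.000e-02]
```

send_rows([
  {"claw":0.07,"dx":-0.013,"dy":0.035,"dz":0,"roll":0.2},
  {"claw":0.07,"dx":-0.013,"dy":0.035,"dz":0,"roll":0},
  {"claw":0.07,"dx":-0.013,"dy":0.035,"dz":0,"roll":0},
  {"claw":0.07,"dx":-0.013,"dy":0.035,"dz":0,"roll":0},
  {"claw":0.07,"dx":-0.013,"dy":0.035,"dz":0,"roll":0},
  {"claw":0.07,"dx":-0.013,"dy":0.035,"dz":0,"roll":0},
  {"claw":0.07,"dx":-0.013,"dy":0.035,"dz":0,"roll":0},
  {"claw":0.07,"dx":-0.013,"dy":0.035,"dz":0,"roll":0},
])

```text
time_s: 19.4
tool_pos: [0.5745, -0.0011, 0.0751]
tool_rot: [0.999, 0.041, 0.001, 0.0]
ft_force: [0.8, -0.7, 0.1]
grip_width: 0.07
grasp_force: 0.0
```

send_rows([
  {"claw":0.07,"dx":-0.013,"dy":0.035,"dz":0,"roll":0},
  {"claw":0.07,"dx":-0.013,"dy":0.035,"dz":0,"roll":0},
  {"claw":0.07,"dx":-0.013,"dy":0.035,"dz":0,"roll":0},
  {"claw":0.07,"dx":-0.013,"dy":0.035,"dz":0,"roll":0},
  {"claw":0.07,"dx":-0.013,"dy":0.035,"dz":0,"roll":0},
  {"claw":0.07,"dx":-0.013,"dy":0.035,"dz":0,"roll":0},
  {"claw":0.07,"dx":-0.013,"dy":0.035,"dz":0,"roll":0},
  {"claw":0.07,"dx":-0.013,"dy":0.035,"dz":0,"roll":0},
])

```text
time_s: 20.07
tool_pos: [0.4927, -0.2888, 0.0751]
tool_rot: [0.999, 0.04, 0.001, 0.0]
ft_force: [1.4, 0.4, 0.2]
grip_width: 0.0704
grasp_force: 0.0
```

send_rows([
  {"claw":0.07,"dx":-0.013,"dy":0.035,"dz":0,"roll":0},
  {"claw":0.07,"dx":-0.013,"dy":0.025,"dz":0,"roll":0},
  {"claw":0.07,"dx":-0.005,"dy":0.01,"dz":0,"roll":0},
  {"claw":0.07,"dx":0,"dy":0,"dz":0,"roll":0},
  {"claw":0.07,"dx":0,"dy":0,"dz":0,"roll":0},
  {"claw":0.07,"dx":0,"dy":0,"dz":0,"roll":0},
])

```text
time_s: 20.57
tool_pos: [0.4681, -0.3574, 0.0742]
tool_rot: [0.999, 0.04, -0.0, -0.001]
ft_force: [0.1, 0.1, 0.7]
grip_width: 0.0701
grasp_force: 0.0
```

```bash
python3 go.py .4695 -.3595 4.6 -.006; python3 - <<'E'
from h import *
img=arm.camera('top')
ci=arm.camera_info('top')
f=10;x0,y0=185,140
o=cv2.resize(img[y0:y0+50,x0:x0+60,::-1],None,fx=f,fy=f,interpolation=3)
for p,d,z,c in[((.6555,.2845,79.3),T,0,(255,255,0)),((.6565,.2855,79.3),D,.004,(255,0,255))]:
    h=(hull((p[0],p[1],np.radians(p[2])),d,z,ci)-[x0,y0]+.5)*f
    cv2.polylines(o,[np.round(h).astype(int)],True,c,1)
cv2.imwrite('pics/c9.png',o)
E
```

```text
t 20.57 tcp [ 0.4681 -0.3574  0.0742] phi 4.6 tilt [-0.0001  0.0012] grip 0.0701 0.0 f [0.1 0.1 0.7] j6 40
roll 0.0 | d mm [ 1.2  2.2 80.2] rows 3 each [ 0.41  0.72 26.74]
```

View pics/c9.png

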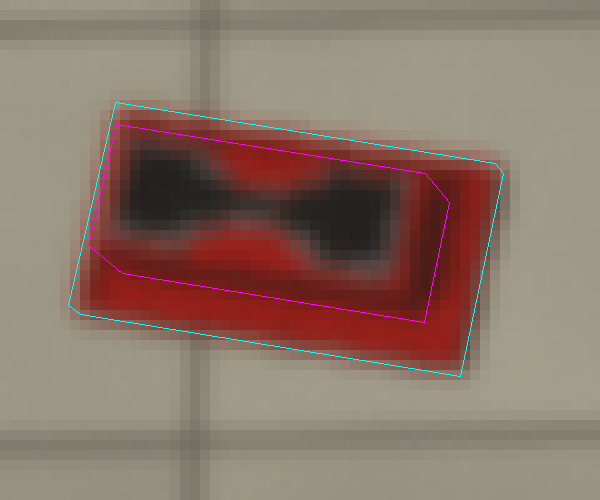

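The red die is well centred in its tray, with the pad at about (265,205) inside the predicted outline. Down onto the blue die.

send_rows([
  {"claw":0.07,"dx":0,"dy":0.002,"dz":0.02,"roll":0},
  {"claw":0.07,"dx":0,"dy":0,"dz":0.022,"roll":0},
  {"claw":0.07,"dx":0,"dy":0,"dz":0.02,"roll":0},
  {"claw":0.07,"dx":0,"dy":0,"dz":0.012,"roll":0},
  {"claw":0.07,"dx":0,"dy":0,"dz":0.006,"roll":0},
  {"claw":0.07,"dx":0,"dy":0,"dz":0,"roll":0},
  {"claw":0.07,"dx":0,"dy":0,"dz":0,"roll":0},
])

```text
time_s: 21.2
tool_pos: [0.4685, -0.3608, -0.0053]
tool_rot: [0.999, 0.04, 0.0, 0.0]
ft_force: [0.3, -0.2, 0.1]
grip_width: 0.0699
grasp_force: 0.0
```

send_rows([
  {"claw":0.03,"dx":0,"dy":0,"dz":0,"roll":0},
  {"claw":0.03,"dx":0,"dy":0,"dz":0,"roll":0},
  {"claw":0.03,"dx":0,"dy":0,"dz":0,"roll":0},
  {"claw":0.03,"dx":0,"dy":0,"dz":0,"roll":0},
  {"claw":0.03,"dx":0,"dy":0,"dz":0,"roll":0},
  {"claw":0.03,"dx":0,"dy":0,"dz":0,"roll":0},
])

```text
time_s: 21.7
tool_pos: [0.4689, -0.3618, -0.004]
tool_rot: [0.999, 0.039, 0.001, 0.001]
ft_force: [-0.1, 1.3, 6.4]
grip_width: 0.0384
grasp_force: 51.3
```

send_rows([
  {"claw":0.03,"dx":0,"dy":0,"dz":-0.006,"roll":0},
  {"claw":0.03,"dx":0,"dy":0,"dz":-0.012,"roll":0},
  {"claw":0.03,"dx":0,"dy":0,"dz":-0.018,"roll":0},
  {"claw":0.03,"dx":0,"dy":0,"dz":-0.022,"roll":0},
  {"claw":0.03,"dx":0,"dy":0,"dz":-0.02,"roll":0},
  {"claw":0.03,"dx":0,"dy":0,"dz":-0.014,"roll":0},
  {"claw":0.03,"dx":0,"dy":0,"dz":0,"roll":4},
  {"claw":0.03,"dx":0,"dy":0,"dz":0,"roll":7},
])

```text
time_s: 22.37
tool_pos: [0.4685, -0.362, 0.0885]
tool_rot: [0.998, -0.059, 0.001, 0.001]
ft_force: [0.0, 1.0, -2.8]
grip_width: 0.0384
grasp_force: 51.0
```

send_rows([
  {"claw":0.03,"dx":0,"dy":0,"dz":0,"roll":7},
  {"claw":0.03,"dx":0,"dy":0,"dz":0,"roll":6.2},
  {"claw":0.03,"dx":0,"dy":0,"dz":0,"roll":0},
  {"claw":0.03,"dx":0,"dy":0,"dz":0,"roll":0},
])

```text
time_s: 22.7
tool_pos: [0.4675, -0.361, 0.0864]
tool_rot: [0.985, -0.17, -0.0, -0.0]
ft_force: [1.1, 1.3, -3.6]
grip_width: 0.0381
grasp_force: 50.9
```

```bash
python3 go.py .4646 .3664 -19.6 .085
```

```text
t 22.7 tcp [ 0.4675 -0.361   0.0864] phi -19.54 tilt [-0.0004  0.0001] grip 0.0381 50.9 f [ 1.1  1.3 -3.6] j6 63
roll 0.06 | d mm [-246.8 -684.2    1.4] rows 20 each [-12.34 -34.21   0.07]
```

send_rows([
  {"claw":0.03,"dx":-0.006,"dy":-0.017,"dz":0,"roll":0},
  {"claw":0.03,"dx":-0.0125,"dy":-0.035,"dz":0,"roll":0},
  {"claw":0.03,"dx":-0.0125,"dy":-0.035,"dz":0,"roll":0},
  {"claw":0.03,"dx":-0.0125,"dy":-0.035,"dz":0,"roll":0},
  {"claw":0.03,"dx":-0.0125,"dy":-0.035,"dz":0,"roll":0},
  {"claw":0.03,"dx":-0.0125,"dy":-0.035,"dz":0,"roll":0},
  {"claw":0.03,"dx":-0.0125,"dy":-0.035,"dz":0,"roll":0},
  {"claw":0.03,"dx":-0.0125,"dy":-0.035,"dz":0,"roll":0},
])

```text
time_s: 23.37
tool_pos: [0.4678, -0.0813, 0.0866]
tool_rot: [0.985, -0.17, 0.0, 0.0]
ft_force: [0.2, 0.8, -3.4]
grip_width: 0.038
grasp_force: 51.1
```

send_rows([
  {"claw":0.03,"dx":-0.0125,"dy":-0.035,"dz":0,"roll":0},
  {"claw":0.03,"dx":-0.0125,"dy":-0.035,"dz":0,"roll":0},
  {"claw":0.03,"dx":-0.0125,"dy":-0.035,"dz":0,"roll":0},
  {"claw":0.03,"dx":-0.0125,"dy":-0.035,"dz":0,"roll":0},
  {"claw":0.03,"dx":-0.0125,"dy":-0.035,"dz":0,"roll":0},
  {"claw":0.03,"dx":-0.0125,"dy":-0.035,"dz":0,"roll":0},
  {"claw":0.03,"dx":-0.0125,"dy":-0.035,"dz":0,"roll":0},
  {"claw":0.03,"dx":-0.0125,"dy":-0.035,"dz":0,"roll":0},
])

```text
time_s: 24.03
tool_pos: [0.4681, 0.2162, 0.0866]
tool_rot: [0.986, -0.17, 0.0, 0.0]
ft_force: [1.0, -1.2, -3.3]
grip_width: 0.0386
grasp_force: 51.1
```

send_rows([
  {"claw":0.03,"dx":-0.0125,"dy":-0.035,"dz":0,"roll":0},
  {"claw":0.03,"dx":-0.0125,"dy":-0.035,"dz":0,"roll":0},
  {"claw":0.03,"dx":-0.0125,"dy":-0.035,"dz":0,"roll":0},
  {"claw":0.03,"dx":-0.01,"dy":-0.022,"dz":0,"roll":0},
  {"claw":0.03,"dx":-0.005,"dy":-0.012,"dz":0,"roll":0},
  {"claw":0.03,"dx":0,"dy":0,"dz":0,"roll":0},
  {"claw":0.03,"dx":0,"dy":0,"dz":0,"roll":0},
  {"claw":0.03,"dx":0,"dy":0,"dz":0,"roll":0},
])

```text
time_s: 24.7
tool_pos: [0.4656, 0.3615, 0.0859]
tool_rot: [0.985, -0.171, -0.0, 0.001]
ft_force: [-0.2, 0.1, -2.4]
grip_width: 0.0388
grasp_force: 51.2
```

```bash
python3 go.py .4646 .3664 -19.6 0
```

```text
t 24.7 tcp [0.4656 0.3615 0.0859] phi -19.69 tilt [-0.0009 -0.0015] grip 0.0388 51.2 f [-0.2  0.1 -2.4] j6 139
roll -0.09 | d mm [-2.6 -4.2 85.9] rows 3 each [-0.87 -1.41 28.64]
```

send_rows([
  {"claw":0.03,"dx":-0.0025,"dy":-0.004,"dz":0.02,"roll":0},
  {"claw":0.03,"dx":0,"dy":0,"dz":0.022,"roll":0},
  {"claw":0.03,"dx":0,"dy":0,"dz":0.018,"roll":0},
  {"claw":0.03,"dx":0,"dy":0,"dz":0.012,"roll":0},
  {"claw":0.03,"dx":0,"dy":0,"dz":0.006,"roll":0},
  {"claw":0.03,"dx":0,"dy":0,"dz":0.003,"roll":0},
  {"claw":0.03,"dx":0,"dy":0,"dz":0,"roll":0},
  {"claw":0.03,"dx":0,"dy":0,"dz":0,"roll":0},
])

```text
time_s: 25.37
tool_pos: [0.4658, 0.3678, 0.0063]
tool_rot: [0.985, -0.171, 0.001, -0.001]
ft_force: [0.7, 0.8, -3.6]
grip_width: 0.0384
grasp_force: 51.2
```

send_rows([
  {"claw":0.03,"dx":0,"dy":0,"dz":0.001,"roll":0},
  {"claw":0.03,"dx":0,"dy":0,"dz":0,"roll":0},
])

```text
time_s: 25.53
tool_pos: [0.4657, 0.3681, 0.0054]
tool_rot: [0.985, -0.171, 0.001, -0.001]
ft_force: [1.0, 1.1, -3.2]
grip_width: 0.0386
grasp_force: 51.2
```

send_rows([
  {"claw":0.03,"dx":0,"dy":0,"dz":0.001,"roll":0},
  {"claw":0.03,"dx":0,"dy":0,"dz":0,"roll":0},
])

```text
time_s: 25.7
tool_pos: [0.465, 0.3678, 0.0036]
tool_rot: [0.985, -0.171, 0.0, -0.0]
ft_force: [-0.3, 0.1, -2.9]
grip_width: 0.0384
grasp_force: 51.2
```

send_rows([
  {"claw":0.03,"dx":0,"dy":0,"dz":0.001,"roll":0},
  {"claw":0.03,"dx":0,"dy":0,"dz":0.001,"roll":0},
  {"claw":0.03,"dx":0,"dy":0,"dz":0,"roll":0},
])

```text
time_s: 25.95
tool_pos: [0.4646, 0.3675, 0.001]
tool_rot: [0.985, -0.171, -0.0, 0.0]
ft_force: [-0.3, -1.1, -2.4]
grip_width: 0.0381
grasp_force: 51.2
```

send_rows([
  {"claw":0.03,"dx":0,"dy":0,"dz":0.001,"roll":0},
  {"claw":0.03,"dx":0,"dy":0,"dz":0,"roll":0},
])

```text
time_s: 26.12
tool_pos: [0.4647, 0.3676, 0.0001]
tool_rot: [0.985, -0.171, -0.0, 0.0]
ft_force: [-0.2, -0.9, -3.5]
grip_width: 0.0386
grasp_force: 51.2
```

send_rows([
  {"claw":0.03,"dx":0,"dy":0,"dz":0.001,"roll":0},
  {"claw":0.03,"dx":0,"dy":0,"dz":0,"roll":0},
])

```text
time_s: 26.28
tool_pos: [0.4648, 0.3676, -0.0]
tool_rot: [0.985, -0.171, -0.0, 0.0]
ft_force: [-2.4, -2.2, 3.0]
grip_width: 0.0384
grasp_force: 51.8
```

Seated. Release, rise and clear the view.

send_rows([
  {"claw":0.07,"dx":0,"dy":0,"dz":0,"roll":0},
  {"claw":0.07,"dx":0,"dy":0,"dz":0,"roll":0},
  {"claw":0.07,"dx":0,"dy":0,"dz":0,"roll":0},
  {"claw":0.07,"dx":0,"dy":0,"dz":0,"roll":0},
  {"claw":0.07,"dx":0,"dy":0,"dz":-0.015,"roll":0},
  {"claw":0.07,"dx":0,"dy":0,"dz":-0.03,"roll":0},
  {"claw":0.07,"dx":0,"dy":0,"dz":-0.035,"roll":0},
  {"claw":0.07,"dx":0,"dy":0,"dz":-0.035,"roll":0},
])

```text
time_s: 26.95
tool_pos: [0.4641, 0.3672, 0.1146]
tool_rot: [0.985, -0.171, -0.001, 0.001]
ft_force: [1.2, 0.8, -0.1]
grip_width: 0.0695
grasp_force: 0.0
```

send_rows([
  {"claw":0.07,"dx":-0.035,"dy":-0.015,"dz":0,"roll":0},
  {"claw":0.07,"dx":-0.035,"dy":-0.015,"dz":0,"roll":0},
  {"claw":0.07,"dx":-0.035,"dy":-0.015,"dz":0,"roll":0},
  {"claw":0.07,"dx":-0.035,"dy":-0.015,"dz":0,"roll":0},
  {"claw":0.07,"dx":-0.035,"dy":-0.015,"dz":0,"roll":0},
  {"claw":0.07,"dx":-0.035,"dy":-0.015,"dz":0,"roll":0},
  {"claw":0.07,"dx":0,"dy":0,"dz":0,"roll":0},
  {"claw":0.07,"dx":0,"dy":0,"dz":0,"roll":0},
])

```text
time_s: 27.62
tool_pos: [0.2965, 0.5238, 0.1143]
tool_rot: [0.986, -0.168, -0.0, -0.0]
ft_force: [0.4, -0.4, -0.3]
grip_width: 0.0701
grasp_force: 0.0
```

```bash
python3 - <<'E'
from h import *
img=arm.camera('top'); ci=arm.camera_info('top');f=2.46
for n,px,c in[('round',(278,169),'red'),('strip',(387,166),'blue')]: print(n,np.round(fit(img,ci,px,c,D,r=24),4))
o=cv2.resize(img[140:255,160:485,::-1],None,fx=f,fy=f,interpolation=3)
b=cv2.resize(arm.camera('scene')[110:300,220:460,::-1],(379,300),interpolation=3)
for p,d,z,c in[((.4646,.3664,-19.6),T,0,(255,255,0)),((.4648,.3680,-19.6),D,.004,(255,0,255))]:
    h=(hull((p[0],p[1],np.radians(p[2])),d,z,ci)-[160,140]+.5)*f
    cv2.polylines(o,[np.round(h).astype(int)],True,c,1)
z=cv2.resize(img[195:255,160:220,::-1],(300,300),interpolation=3)
cv2.imwrite('pics/c10.png',np.vstack([o,np.hstack([b,z,np.zeros((300,o.shape[1]-679,3),np.uint8)])]))
E
```

```text
round [ 6.29500e-01  7.64000e-02 -8.96836e+01  9.50300e-01]
strip [ 0.6363 -0.2669 -1.2129  0.9565]
```

View pics/c10.png

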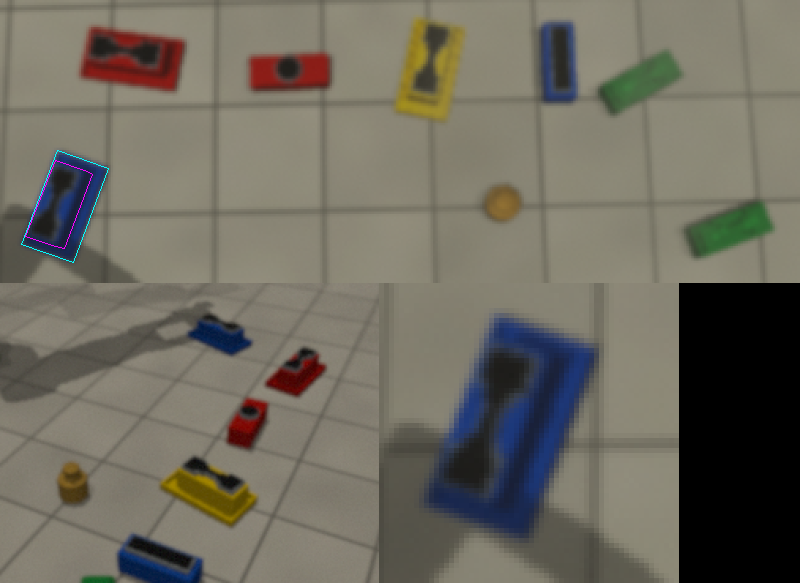

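All three dies lie flat in their own trays, the blue pad at about (52,205) within its predicted outline. The round die and the strip die refit to within 1 mm of their start, and the weight still sits at (503,203). Handing in.

```bash
python3 -c "
from rig import arm
print(arm.finish_job())"
```

```text
the job is handed in; nothing more can be done
None
```

The red, blue and yellow dumbbell dies were each set down flat, blade up, in their own trays with the bystanders left in place, and the job was handed in at about 28 s; the hand-in returned no verdict.

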